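# Mix the paste jar on the mixer head that works

### The arm

A 7-joint arm with a two-finger parallel gripper is mounted at the origin on a cart in front of the work surface, level with it; the furniture and walls round the work are solid. World frame = base frame: x ahead of the robot, y to its left, z up, the work surface at z = 0. Lengths are in m, angles in rad, forces in N, time in s.
With the tool pointing down it reaches from about 0.4 to 0.875 m from the base axis. Payload 19.3 kg.
Tool frame: the origin (TCP) lies midway between the tips of the shut fingers; the grasp point (between the pads) lies 19 mm behind it; z points along the fingers, y is the line along which they close (so a half turn about z gives the same grasp; the last joint's range is limited). The gripper opens to 85 mm and grips with 20 to 120 N. Pads are 22 mm wide; open, the fingers measure 114 mm over their backs; the gripper's body (76 mm by 85 mm) begins 54 mm behind the grasp point. The pads swing forward as they close: fully open they stand 13 mm farther back than shut.
Start: joints at [-1.171, 0.521, -0.036, 1.599, 0.021, 1.021, -0.113], TCP at [0.283, 0.557, 0.231] pointing down, gripper open.
Joint ranges: [-2.91, 2.91], [-0.3, 2.13], [-1.5, 1.42], [0.17, 2.43], [-1.26, 4.41], [0.16, 1.93], [-2.52, 2.52]. Speed limits (rad/s): [1.89, 1.89, 2.39, 2.39, 3.01, 3.01, 3.01].

### API

Orientations are given as [roll, pitch, yaw] about the fixed x, y, z axes, in that order (R = Rz(yaw) Ry(pitch) Rx(roll)).
In Python, from workcell import bot gives the robot as it stands.
- The arm moves only by the tool move_arm, never from a script. Its argument "moves" is a list that holds one entry, the list of rows, each a list of 7 numbers: the opening, from 0 (shut) to 1 (fully open), then the shift along the tool's x, y, z in units of 1000 mm (1.0 is 1000 mm), then the turn, a rotation vector about the tool's x, y, z in units of 2 pi rad (1.0 is 2 pi rad). A call has 1 to 5 rows; each row is the pose to reach, as a shift and turn from the pose commanded when the call began, along the tool's axes at that moment, turning the shorter way round; what a row does not reach only later rows make up. A row lasts 1/10 s, in which the tool goes at most 50 mm and 8.59 degrees, less where a joint would pass 70% of its speed; a pose out of reach is approached as far as the arm can. A call with a number of a shift or a turn outside -1 to 1 is refused whole. A call with a gripper value outside its range is refused whole. The fingers move at their own pace and stop on an object; "force" is the grip in N (left out, the last holds). Time passes only in rows, so rows that repeat a pose let the fingers close. It gives the time, the measured TCP pose, the force, the opening and the grip force at its end, in the units of the state.
- bot.observe(): the state, without advancing time (a new reading comes with each control period).
- bot.grab_frame(name): name is "scene" or "top" or "wrist"; returns the picture (400x640x3 uint8, red, green, blue); there is no depth.
- bot.camera_params(name): a dict with "vertical_fov" (degrees; the focal length in pixels is half the picture's height over the tangent of half this angle, whatever the lens; pixels are square), "cx", "cy" (the principal point, pixels), "R" (3x3) and "t" (3): a world point X has camera coordinates R X + t. Camera axes: x right, y down, z forward; pixel columns grow to the right and rows downward; lengths in m; the calibration is good to about 2 mm. A picture is of the moment at which its call begins: read the wrist's pose just before it. camera_params takes no time and is no camera call; for the wrist camera it gives the pose at the moment of the call.
- bot.job_done(): hands the job in; it is judged then, once.
The state is a dict: "clock": time; "qpos": joint angles; "qd": joint speeds; "joint_efforts": joint torques, N m; "position": TCP position; "tool_rot": TCP orientation; "force": force on the tool from outside, world axes, zero at the start; "moment": the same for the moment, N m; "grip_width": finger opening in m; "finger_force": force on a finger pad.
Only numpy, scipy, OpenCV 4.12 (cv2) and the standard library are available. Lean on these libraries where they do the work, as an engineer would, in place of code of your own. Each camera call takes 0.05 s, during which the arm holds its last target. There are 200 camera calls.

### The job

The two-headed touch mixer has packing left under one of its heads, which stops that head about half-way down; nothing shows which one. Press the large paste jar (upright, held in the gripper, centred on the head) onto the head that goes fully down and hold it fully down for two seconds, feeling your way and never pressing the mixer harder than 35 N. Then stand the jar upright in the middle of the flat square mat and let go, without tipping it or shifting the two small flux jars that stand behind the mixer to either side.

Things in the scene. Friction and masses are not known exactly. Their poses are not given: they have to be found in the camera images.
- paste_jar: the large round paste jar with a screw lid (fixed shut): 58 mm diameter, 48 mm tall, about 0.1 to 0.2 kg; lid 58 mm diameter from 31 to 48 mm height, body 56 mm below it. Solid. It stands upright on the bench. Origin: centre of its underside, z up.
- mixer: grey two-headed touch mixer, fixed to the bench: housing 104 (x) by 200 (y) by 56 mm tall, front panel with dial at its -x side. Origin: centre of its underside, z up, y along its length. The heads sit on its top at y = +50 mm (head_1) and y = -50 mm (head_2).
- head_1_top (a point): centre of the flat top of the round sprung rubber pad (64 mm diameter) of head 1, 74 mm above the bench when up; it moves down with the pad. The pad is thick soft rubber that itself gives about 0.14 mm per N, besides the travel of the head
- head_2_top (a point): the same for head 2, which looks identical
- head_1 (a joint): how far head 1 is pressed down, in m: 0 up, 0.012 fully down. The spring starts to yield at 4 N and takes 10 N at full depth, where the head meets a hard stop; it rises again by itself. If the packing is under this head, it meets a hard stop at about 0.005 instead. The packing is out of sight in the closed housing, under head 1 or head 2.
- head_2 (a joint): the same for head 2; exactly one of the two heads is blocked at about 0.005
- mat: plain grey square mat, 110 by 110 by 4 mm thick, fixed flat on the bench. Origin: centre of its underside; its top is 4 mm higher.
- flux_jar_a: small flux jar, bystander, loose: 38 mm diameter, 33 mm tall; origin at the centre of its underside
- flux_jar_b: second small flux jar, bystander, same size
Not all that is in view belongs to the job. What is meant by the paste_jar is not brown, red or turquoise, and is the larger of those in its own colour.

How it is judged:
On the way:
1. the held paste jar, upright and centred on a head within 15 mm, keeps that head fully down (over 10.5 of its 12 mm) for 1.5 s (((value of joint head_1 above 0.0105 m and horizontal distance between paste_jar and head_1_top below 0.015 m) or (value of joint head_2 above 0.0105 m and horizontal distance between paste_jar and head_2_top below 0.015 m)) and angle between paste_jar's own z axis and vertical below 0.12 rad and contact force between paste_jar and mixer above 3 N and contact force between the fingers and paste_jar above 1 N), for 1.5 s.
At the end, for the whole second after the job is handed in: The paste jar stands upright and at rest on the mat, released, its centre within 26 mm of the mat's centre; both mixer heads are up again (horizontal distance between paste_jar and mat below 0.026 m and z of paste_jar in the frame of mat between 0.002 and 0.007 m and angle between paste_jar's own z axis and vertical below 0.05 rad and linear speed of paste_jar below 0.01 m/s and contact force between the fingers and paste_jar below 0.1 N and value of joint each of head_1, head_2 below 0.002 m); the robot touches nothing.
It fails at once if the mixer is pressed or struck with more than 35 N by the jar or the arm (contact force between any of paste_jar, the arm, the fingers and mixer above 35 N).
It fails at once if the paste jar is tipped by more than 0.6 rad (angle between paste_jar's own z axis and vertical above 0.6 rad).
It fails at once if a small flux jar is shifted by more than 25 mm (distance of any of flux_jar_a, flux_jar_b from where it was at the start of the episode above 0.025 m).
It also fails if it takes over 64 s, if anything falls off the work surface, if the arm or the gripper's body presses on something with over 40 N, if the wrist force passes 120 N, or if a joint passes its speed limit or range.

## Working session

There is one attempt and no reset: what is moved stays moved. The work goes in short steps, Python scripts to look and compute and a tool call to move; the robot and the scene stay as the last step left them, time stands still between calls to the robot, and variables do not carry over. Pictures are saved under pics/ and viewed, at most 10 in all, crops included, and the job is handed in when it is done.

Besides the shell and the picture viewer there is one more tool, called after ">>>" by a JSON object that holds its "op" and its "data", one argument or row to a line. move_arm: Moves the arm, as the interface text tells. Shifts and turns lie within -1 to 1; 1 stands for 1000 mm of shift or 2 pi rad of turn. Its arguments: {"type":"object","properties":{"moves":{"type":"array"},"force":{"type":"number"}},"required":["moves"]}

```bash
mkdir -p pics; python3 - <<'E'
from workcell import bot
import cv2
for n in ["top","scene"]:
    im=bot.grab_frame(n); cv2.imwrite(f"pics/{n}0.png",im[:,:,::-1])
    p=bot.camera_params(n); print(n,p)
print(bot.observe())
E
```

```text
top {'vertical_fov': 42.08092185010944, 'cx': 311.46706497917774, 'cy': 210.97022894889088, 'R': array([[-2.05374334e-02, -9.99783486e-01, -3.34580412e-03],
       [-9.84417636e-01,  2.08061309e-02, -1.74611062e-01],
       [ 1.74642869e-01, -2.92394475e-04, -9.84631801e-01]]), 't': array([0.03105471, 0.51939346, 1.23716276])}
scene {'vertical_fov': 56.636618718917056, 'cx': 323.4989949619142, 'cy': 200.13381056645102, 'R': array([[-0.67248426, -0.73961346, -0.02714487],
       [-0.27183365,  0.28094217, -0.92042271],
       [ 0.68838316, -0.6115909 , -0.38998102]]), 't': array([0.37263556, 0.23065717, 0.59570263])}
{'clock': 0.1, 'qpos': array([-1.17124419,  0.52192424, -0.03634981,  1.59993583,  0.02117829,
        1.02110748, -0.11279085]), 'qd': array([ 1.36806383e-03, -1.57707646e-03, -6.58905646e-05, -1.93345024e-03,
       -1.37247561e-04, -3.77613909e-04, -1.94798586e-03]), 'joint_efforts': array([ 4.14984228e-03, -9.28478909e+01,  1.98425800e+00, -3.70535409e+01,
        1.81446044e-02,  5.39602479e-03,  1.31410889e-05]), 'position': array([0.28279421, 0.557029  , 0.23080726]), 'tool_rot': array([-3.14060228e+00,  3.96869121e-05,  2.67184648e+00]), 'force': array([ 0.1870257 ,  0.04770104, -0.36582283]), 'moment': array([ 0.08091198, -0.00725236,  0.01207091]), 'finger_force': 0.0, 'grip_width': 0.08548804578457324}
```

View pics/top0.png

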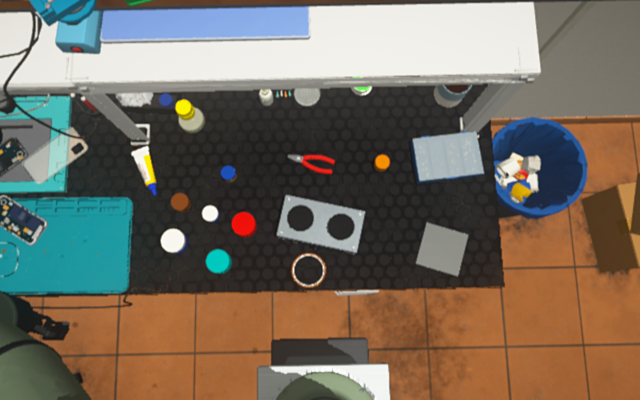

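View pics/scene0.png

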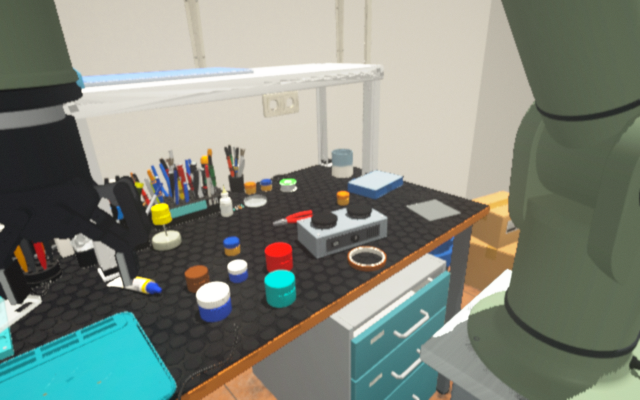

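Top view: the candidates for the paste jar are white large (173,240), white small (210,213), brown (180,201), red (243,223) and turquoise (218,261). I choose the large white-lidded one at (173,240), blue-bodied at scene (214,300). The mixer heads are at about (300,217) and (341,227), the mat at (442,248), and the flux jars at blue (228,172) and orange (382,162).

```bash
cat > h.py <<'E'
import numpy as np
from workcell import bot
def ray(n,u,v,z,p=None):
    p=p or bot.camera_params(n); f=200/np.tan(np.radians(p["vertical_fov"]/2))
    d=p["R"].T@np.array([(u-p["cx"])/f,(v-p["cy"])/f,1]); c=-p["R"].T@p["t"]
    return c+d*(z-c[2])/d[2]
def proj(n,X,p=None):
    p=p or bot.camera_params(n); f=200/np.tan(np.radians(p["vertical_fov"]/2))
    c=p["R"]@np.array(X)+p["t"]; return [c[0]/c[2]*f+p["cx"],c[1]/c[2]*f+p["cy"]]
E
python3 - <<'E'
from h import *; import cv2
im=cv2.imread("pics/top0.png")
a=cv2.resize(im[180:280,150:250],None,fx=4,fy=4,interpolation=cv2.INTER_CUBIC)
b=cv2.resize(im[180:280,270:370],None,fx=4,fy=4,interpolation=cv2.INTER_CUBIC)
cv2.imwrite("pics/crop.png",np.hstack([a,b]))
for n,u,v,z in [("jar",173,240,.048),("small",210,213,.03),("red",243,223,.048),("turq",218,261,.048),("brown",180,201,.03),("h1",300,217.5,.074),("h2",341,227,.074),("matc",442,248,.004),("mata",428,222,.004),("matb",468,236,.004),("matc",457,276,.004),("matd",416,264,.004),("fluxb",228,172,.033),("fluxo",382,162,.033)]:
    print(n,ray("top",u,v,z).round(4))
E
```

```text
jar [0.4547 0.3597 0.048 ]
small [0.5229 0.2738 0.03  ]
red [0.4931 0.1888 0.048 ]
turq [0.4012 0.2492 0.048 ]
brown [0.5551 0.3495 0.03  ]
h1 [0.4995 0.0482 0.074 ]
h2 [ 0.4744 -0.0498  0.074 ]
matc [ 0.4258 -0.3061  0.004 ]
mata [ 0.4927 -0.2748  0.004 ]
matb [ 0.4548 -0.3736  0.004 ]
matc [ 0.3552 -0.3389  0.004 ]
matd [ 0.3871 -0.2385  0.004 ]
fluxb [0.6267 0.2291 0.033 ]
fluxo [ 0.6444 -0.161   0.033 ]
```

View pics/crop.png

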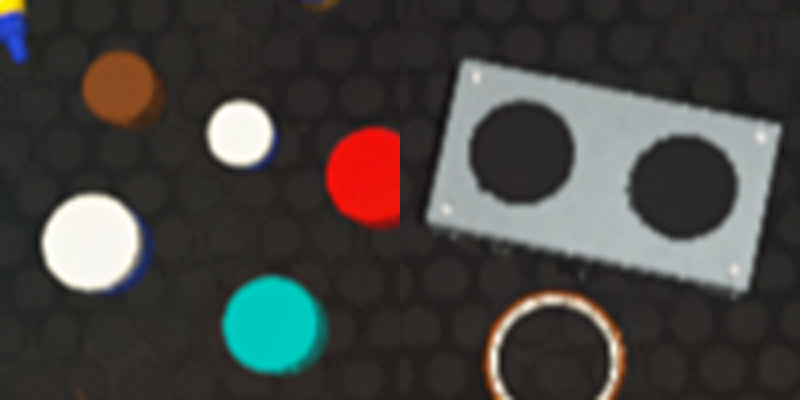

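The crop confirms the large white lid, with its blue body, centred at top (172.6,240.2). It is clearly larger than the small white one at (210,213). Moving above it.

>>> {"op": "move_arm", "data": {
  "moves": [
    [[1, -0.045, -0.018, 0.015, 0, 0, 0], [1, -0.09, -0.036, 0.03, 0, 0, 0], [1, -0.135, -0.055, 0.045, 0, 0, 0], [1, -0.18, -0.073, 0.06, 0, 0, 0], [1, -0.22, -0.09, 0.07, 0, 0, 0]]
  ],
  "force": 80
}}

```text
clock: 0.6
position: [0.4392, 0.3755, 0.1603]
tool_rot: [-3.141, -0.0, 2.672]
force: [1.5, 0.5, -0.7]
grip_width: 0.0856
finger_force: 0.0
```

>>> {"op": "move_arm", "data": {
  "moves": [
    [[1, -0.022, -0.008, 0.02, 0, 0, 0], [1, -0.022, -0.008, 0.02, 0, 0, 0], [1, -0.022, -0.008, 0.02, 0, 0, 0], [1, -0.022, -0.008, 0.02, 0, 0, 0]]
  ]
}}

```text
clock: 1.0
position: [0.4537, 0.3616, 0.1417]
tool_rot: [3.141, -0.0, 2.673]
force: [-0.5, -0.4, 0.1]
grip_width: 0.0855
finger_force: 0.0
```

```bash
python3 - <<'E'
from h import *; import cv2
s=bot.observe(); p=bot.camera_params("wrist"); im=bot.grab_frame("wrist"); cv2.imwrite("pics/w1.png",im[:,:,::-1])
print(s["position"],s["tool_rot"],s["clock"],s["qpos"].round(2))
import pickle; pickle.dump(p,open("w1.pkl","wb")); print(p["vertical_fov"],p["R"],p["t"]); print(proj("wrist",[.4547,.3597,.048],p))
E
```

```text
[0.453686   0.36157804 0.14169595] [ 3.14090332e+00 -3.67432100e-04  2.67325549e+00] 1.0 [-0.76  0.56 -0.02  1.8   0.01  0.78  0.32]
60.67559822518284 [[ 4.50475090e-01  8.92788620e-01  8.20890647e-04]
 [ 8.54400111e-01 -4.31371727e-01  2.89687563e-01]
 [ 2.58983868e-01 -1.29795662e-01 -9.57120913e-01]] [-0.52669667 -0.24403096  0.22238651]
[np.float64(321.01507636075377), np.float64(202.8201460714407)]
```

View pics/w1.png

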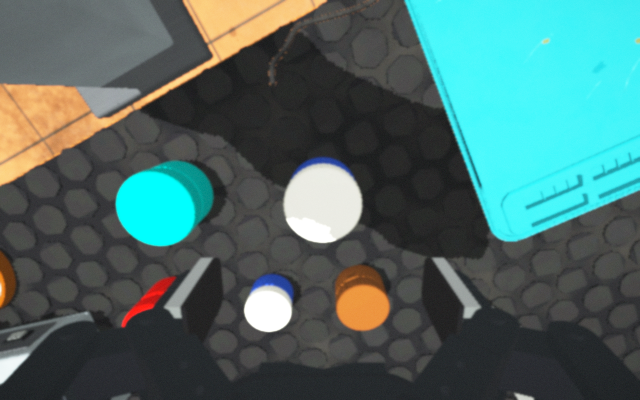

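The wrist picture shows the lid centred at about (322.5,203.5), 1.5 px from the prediction, so the position holds. Descending and gripping.

>>> {"op": "move_arm", "data": {
  "moves": [
    [[1, -0.0015, -0.0005, 0.04, 0, 0, 0], [1, -0.0015, -0.0005, 0.08, 0, 0, 0], [1, -0.0015, -0.0005, 0.11, 0, 0, 0], [1, -0.0015, -0.0005, 0.124, 0, 0, 0], [1, -0.0015, -0.0005, 0.124, 0, 0, 0]]
  ]
}}

```text
clock: 1.55
position: [0.4545, 0.3594, 0.0163]
tool_rot: [-3.14, -0.001, 2.673]
force: [-0.6, 0.4, 0.8]
grip_width: 0.0854
finger_force: 0.0
```

>>> {"op": "move_arm", "data": {
  "moves": [
    [[0, 0, 0, 0, 0, 0, 0], [0, 0, 0, 0, 0, 0, 0], [0, 0, 0, 0, 0, 0, 0], [0, 0, 0, 0, 0, 0, 0], [0, 0, 0, 0, 0, 0, 0]]
  ],
  "force": 80
}}

```text
clock: 2.05
position: [0.4563, 0.36, 0.0195]
tool_rot: [3.139, 0.001, 2.672]
force: [-3.5, -1.9, 16.8]
grip_width: 0.056
finger_force: 81.5
```

>>> {"op": "move_arm", "data": {
  "moves": [
    [[0, 0, 0, 0, 0, 0, 0], [0, 0, 0, 0, 0, 0, 0], [0, 0, 0, 0, 0, 0, 0]]
  ]
}}

```text
clock: 2.35
position: [0.4563, 0.36, 0.0195]
tool_rot: [3.139, 0.001, 2.672]
force: [-3.0, -1.2, 16.3]
grip_width: 0.056
finger_force: 81.5
```

>>> {"op": "move_arm", "data": {
  "moves": [
    [[0, 0, 0, -0.005, 0, 0, 0], [0, 0, 0, -0.03, 0, 0, 0], [0, 0, 0, -0.07, 0, 0, 0], [0, 0, 0, -0.11, 0, 0, 0], [0, 0, 0, -0.13, 0, 0, 0]]
  ]
}}

```text
clock: 2.85
position: [0.4564, 0.3599, 0.1517]
tool_rot: [3.137, 0.002, 2.672]
force: [0.1, -0.0, -1.7]
grip_width: 0.0558
finger_force: 85.2
```

```bash
python3 - <<'E'
from h import *; import cv2
s=bot.observe(); print(s)
a=bot.grab_frame("scene"); b=bot.grab_frame("wrist")
u,v=map(int,proj("scene",s["position"])); print(u,v)
u=min(max(u,70),570); v=min(max(v,70),330)
a=cv2.resize(a[v-70:v+70,u-70:u+70],(400,400),interpolation=cv2.INTER_CUBIC)
cv2.imwrite("pics/g1.png",np.hstack([a,b[:,120:520]])[:,:,::-1])
E
```

```text
{'clock': 2.85, 'qpos': array([-0.7594282 ,  0.54610382, -0.01448793,  1.79569393,  0.01070859,
        0.79516312,  0.32146055]), 'qd': array([-0.00611172, -0.24515867,  0.00405858, -0.11242   , -0.01371939,
        0.37308405,  0.01310676]), 'joint_efforts': array([ 2.29072507e-02, -8.83157873e+01,  2.50375293e+00, -3.05488408e+01,
        1.00184043e-03, -1.77532313e-01, -2.10058744e-03]), 'position': array([0.45644106, 0.35993757, 0.15168091]), 'tool_rot': array([3.13717732e+00, 1.63534344e-03, 2.67152469e+00]), 'force': array([ 1.48926728e-01, -1.21790946e-03, -1.71571829e+00]), 'moment': array([ 0.03316687, -0.052161  ,  0.00617683]), 'finger_force': 85.20264691943851, 'grip_width': 0.0557904069475324}
203 240
```

View pics/g1.png

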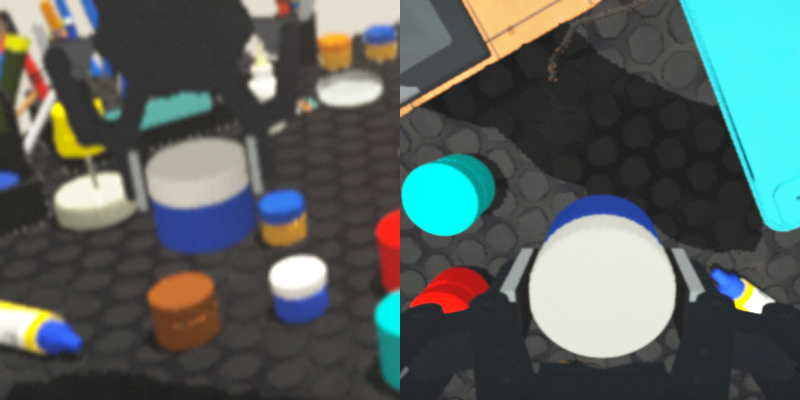

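The jar is held upright. Its lid centre is at wrist (322,285), since the crop is offset by 120 columns. Next I compute the jar's offset from the TCP and the move to head 1.

```bash
python3 - <<'E'
from h import *
s=bot.observe(); P=s["position"]; print(P,s["clock"])
for v in (284,286): print((ray("wrist",322,v,P[2]+.0285)-P)*1000)
y=s["tool_rot"][2]; X=np.array([np.cos(y),np.sin(y)]);Y=np.array([np.sin(y),-np.cos(y)])
for n,t in [("h1",ray("top",299.8,217.6,.074)),("h2",ray("top",340.6,226.5,.074))]:
    d=t[:2]-P[:2]; print(n,t,X@d,Y@d)
E
```

```text
[0.45679035 0.36023924 0.15125129] 2.95
[-4.77497945  1.59965171 28.5       ]
[-4.01316301  1.21361816 28.5       ]
h1 [0.49930641 0.04864667 0.074     ] -0.17905500720453163 -0.2585282432179323
h2 [ 0.47560809 -0.04886604  0.074     ] -0.20210098037520421 -0.35619718785970433
```

>>> {"op": "move_arm", "data": {
  "moves": [
    [[0, -0.025, -0.035, 0, 0, 0, 0], [0, -0.052, -0.074, 0, 0, 0, 0], [0, -0.08, -0.114, 0, 0, 0, 0], [0, -0.108, -0.154, 0, 0, 0, 0], [0, -0.135, -0.193, 0, 0, 0, 0]]
  ]
}}

```text
clock: 3.45
position: [0.4881, 0.1239, 0.147]
tool_rot: [-3.141, -0.0, 2.672]
force: [1.8, -0.0, -1.6]
grip_width: 0.0562
finger_force: 85.3
```

>>> {"op": "move_arm", "data": {
  "moves": [
    [[0, -0.025, -0.035, 0.01, 0, 0, 0], [0, -0.044, -0.061, 0.025, 0, 0, 0], [0, -0.047, -0.0655, 0.035, 0, 0, 0], [0, -0.047, -0.0655, 0.042, 0, 0, 0], [0, -0.047, -0.0655, 0.045, 0, 0, 0]]
  ]
}}

```text
clock: 3.95
position: [0.5003, 0.0474, 0.1015]
tool_rot: [-3.141, -0.001, 2.673]
force: [-0.5, 0.1, -1.7]
grip_width: 0.0559
finger_force: 85.4
```

```bash
python3 - <<'E'
from h import *; import cv2
s=bot.observe(); print(s["position"],s["tool_rot"],s["qpos"].round(2),s["force"],s["clock"])
P=s["position"]
y=s["tool_rot"][2]; X=np.array([np.cos(y),np.sin(y)]);Y=np.array([np.sin(y),-np.cos(y)])
t=np.array([.4993,.0486])-P[:2]; print(X@t,Y@t)
p=bot.camera_params("wrist"); print(proj("wrist",[.4993,.0486,.074],p),proj("wrist",[.4756,-.0489,.074],p))
b=bot.grab_frame("wrist")
cv2.imwrite("pics/w2.png",b[:,:,::-1])
E
```

```text
[0.50025475 0.04738671 0.101535  ] [-3.14140449e+00 -1.09813663e-03  2.67277303e+00] [-0.21  0.52 -0.    2.03  0.    0.59  0.89] [-0.47352864  0.06202147 -1.70738727] 3.95
0.0013999382221728282 0.0006509863707542406
[np.float64(324.2468850131028), np.float64(234.50729514323268)] [np.float64(148.3312336281793), np.float64(272.54304476620405)]
```

View pics/w2.png

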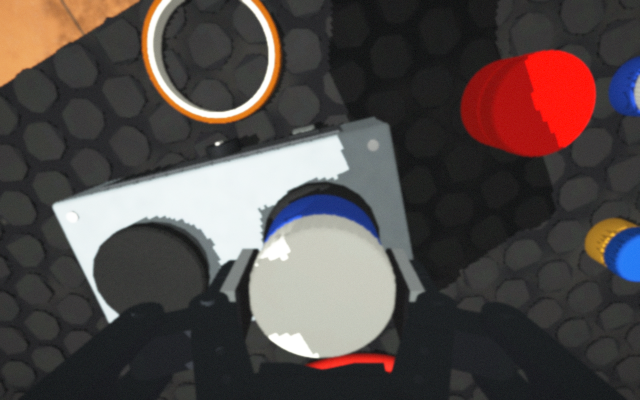

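The jar is over head 1. Head 2's pad shows at about (151,270), against a prediction of (148,272), so the alignment holds. Feeling downward.

>>> {"op": "move_arm", "data": {
  "moves": [
    [[0, 0, 0, 0.004, 0, 0, 0], [0, 0, 0, 0.007, 0, 0, 0], [0, 0, 0, 0.009, 0, 0, 0], [0, 0, 0, 0.01, 0, 0, 0], [0, 0, 0, 0.01, 0, 0, 0]]
  ]
}}

```text
clock: 4.5
position: [0.5009, 0.0467, 0.0924]
tool_rot: [3.141, 0.0, 2.672]
force: [-0.5, 2.1, 1.0]
grip_width: 0.056
finger_force: 85.5
```

>>> {"op": "move_arm", "data": {
  "moves": [
    [[0, 0, 0, 0.001, 0, 0, 0], [0, 0, 0, 0.002, 0, 0, 0], [0, 0, 0, 0.003, 0, 0, 0], [0, 0, 0, 0.003, 0, 0, 0]]
  ]
}}

```text
clock: 4.9
position: [0.5009, 0.0464, 0.0893]
tool_rot: [3.141, 0.0, 2.672]
force: [-0.1, 3.4, 2.7]
grip_width: 0.0559
finger_force: 85.7
```

>>> {"op": "move_arm", "data": {
  "moves": [
    [[0, 0, 0, 0.001, 0, 0, 0], [0, 0, 0, 0.002, 0, 0, 0], [0, 0, 0, 0.003, 0, 0, 0], [0, 0, 0, 0.003, 0, 0, 0]]
  ]
}}

```text
clock: 5.3
position: [0.501, 0.0464, 0.0865]
tool_rot: [3.141, 0.0, 2.672]
force: [-0.9, 3.5, 12.3]
grip_width: 0.0559
finger_force: 86.4
```

>>> {"op": "move_arm", "data": {
  "moves": [
    [[0, 0, 0, 0.001, 0, 0, 0], [0, 0, 0, 0.0015, 0, 0, 0], [0, 0, 0, 0.0015, 0, 0, 0]]
  ]
}}

```text
clock: 5.6
position: [0.5011, 0.0464, 0.0854]
tool_rot: [3.141, 0.001, 2.672]
force: [-3.5, 2.5, 19.0]
grip_width: 0.0561
finger_force: 86.8
```

At about 8 mm of descent the stiffness is 6–7 N/mm, which is the rubber against a stop, so head 1 is blocked. Switching to head 2.

>>> {"op": "move_arm", "data": {
  "moves": [
    [[0, 0, 0, -0.008, 0, 0, 0], [0, 0, 0, -0.018, 0, 0, 0], [0, 0, 0, -0.024, 0, 0, 0], [0, -0.007, -0.03, -0.024, 0, 0, 0], [0, -0.016, -0.068, -0.024, 0, 0, 0]]
  ]
}}

```text
clock: 6.1
position: [0.4842, -0.0213, 0.109]
tool_rot: [3.141, 0.0, 2.675]
force: [0.5, -1.6, -1.5]
grip_width: 0.0556
finger_force: 85.4
```

>>> {"op": "move_arm", "data": {
  "moves": [
    [[0, -0.006, -0.024, 0, 0, 0, 0], [0, -0.0075, -0.0295, 0, 0, 0, 0], [0, -0.0075, -0.0295, 0.004, 0, 0, 0], [0, -0.0075, -0.0295, 0.009, 0, 0, 0], [0, -0.0075, -0.0295, 0.011, 0, 0, 0]]
  ]
}}

```text
clock: 6.6
position: [0.4775, -0.0502, 0.0971]
tool_rot: [-3.142, -0.001, 2.673]
force: [-0.3, 0.9, -1.1]
grip_width: 0.0557
finger_force: 85.4
```

>>> {"op": "move_arm", "data": {
  "moves": [
    [[0, 0, 0, 0.002, 0, 0, 0], [0, 0, 0, 0.004, 0, 0, 0], [0, 0, 0, 0.005, 0, 0, 0], [0, 0, 0, 0.005, 0, 0, 0]]
  ]
}}

```text
clock: 7.0
position: [0.4777, -0.0509, 0.0928]
tool_rot: [3.141, 0.0, 2.672]
force: [0.9, 2.2, 1.6]
grip_width: 0.0556
finger_force: 85.4
```

>>> {"op": "move_arm", "data": {
  "moves": [
    [[0, 0, 0, 0.001, 0, 0, 0], [0, 0, 0, 0.002, 0, 0, 0], [0, 0, 0, 0.003, 0, 0, 0], [0, 0, 0, 0.004, 0, 0, 0], [0, 0, 0, 0.004, 0, 0, 0]]
  ]
}}

```text
clock: 7.5
position: [0.4776, -0.0512, 0.0888]
tool_rot: [3.141, 0.0, 2.672]
force: [0.6, 4.7, 4.3]
grip_width: 0.0559
finger_force: 85.5
```

>>> {"op": "move_arm", "data": {
  "moves": [
    [[0, 0, 0, 0.001, 0, 0, 0], [0, 0, 0, 0.002, 0, 0, 0], [0, 0, 0, 0.002, 0, 0, 0]]
  ]
}}

```text
clock: 7.8
position: [0.4777, -0.0512, 0.0868]
tool_rot: [3.141, 0.0, 2.672]
force: [1.5, 3.9, 4.0]
grip_width: 0.0557
finger_force: 85.7
```

Head 2 yields freely: 6 N at .0868, where head 1 gave 14 N. Continuing down.

>>> {"op": "move_arm", "data": {
  "moves": [
    [[0, 0, 0, 0.001, 0, 0, 0], [0, 0, 0, 0.002, 0, 0, 0], [0, 0, 0, 0.003, 0, 0, 0], [0, 0, 0, 0.004, 0, 0, 0], [0, 0, 0, 0.004, 0, 0, 0]]
  ]
}}

```text
clock: 8.3
position: [0.4777, -0.0512, 0.0828]
tool_rot: [3.141, 0.0, 2.672]
force: [0.0, 4.5, 6.1]
grip_width: 0.0561
finger_force: 85.8
```

>>> {"op": "move_arm", "data": {
  "moves": [
    [[0, 0, 0, 0.001, 0, 0, 0], [0, 0, 0, 0.002, 0, 0, 0], [0, 0, 0, 0.002, 0, 0, 0]]
  ]
}}

```text
clock: 8.6
position: [0.4777, -0.0512, 0.0809]
tool_rot: [3.141, 0.0, 2.672]
force: [0.2, 4.4, 7.4]
grip_width: 0.056
finger_force: 85.9
```

>>> {"op": "move_arm", "data": {
  "moves": [
    [[0, 0, 0, 0.001, 0, 0, 0], [0, 0, 0, 0.0015, 0, 0, 0], [0, 0, 0, 0.0015, 0, 0, 0]]
  ]
}}

```text
clock: 8.9
position: [0.4778, -0.0513, 0.0796]
tool_rot: [3.141, 0.0, 2.672]
force: [-0.6, 4.2, 11.8]
grip_width: 0.0556
finger_force: 86.2
```

>>> {"op": "move_arm", "data": {
  "moves": [
    [[0, 0, 0, 0.0005, 0, 0, 0], [0, 0, 0, 0.001, 0, 0, 0], [0, 0, 0, 0.001, 0, 0, 0]]
  ]
}}

```text
clock: 9.2
position: [0.4779, -0.0513, 0.0787]
tool_rot: [3.141, 0.001, 2.672]
force: [-1.4, 4.7, 17.4]
grip_width: 0.0559
finger_force: 86.6
```

It is at the hard stop with about 19 N. Holding.

>>> {"op": "move_arm", "data": {
  "moves": [
    [[0, 0, 0, 0, 0, 0, 0], [0, 0, 0, 0, 0, 0, 0], [0, 0, 0, 0, 0, 0, 0], [0, 0, 0, 0, 0, 0, 0], [0, 0, 0, 0, 0, 0, 0]]
  ]
}}

```text
clock: 9.7
position: [0.4779, -0.0513, 0.0788]
tool_rot: [3.141, 0.001, 2.672]
force: [-1.1, 3.6, 16.8]
grip_width: 0.0556
finger_force: 86.6
```

>>> {"op": "move_arm", "data": {
  "moves": [
    [[0, 0, 0, 0, 0, 0, 0], [0, 0, 0, 0, 0, 0, 0], [0, 0, 0, 0, 0, 0, 0], [0, 0, 0, 0, 0, 0, 0], [0, 0, 0, 0, 0, 0, 0]]
  ]
}}

```text
clock: 10.2
position: [0.4778, -0.0513, 0.0788]
tool_rot: [3.141, 0.001, 2.672]
force: [-2.1, 4.5, 17.0]
grip_width: 0.0559
finger_force: 86.6
```

>>> {"op": "move_arm", "data": {
  "moves": [
    [[0, 0, 0, 0, 0, 0, 0], [0, 0, 0, 0, 0, 0, 0], [0, 0, 0, 0, 0, 0, 0], [0, 0, 0, 0, 0, 0, 0], [0, 0, 0, 0, 0, 0, 0]]
  ]
}}

```text
clock: 10.7
position: [0.4779, -0.0513, 0.0788]
tool_rot: [3.141, 0.001, 2.672]
force: [-1.1, 3.5, 16.3]
grip_width: 0.0556
finger_force: 86.6
```

>>> {"op": "move_arm", "data": {
  "moves": [
    [[0, 0, 0, 0, 0, 0, 0], [0, 0, 0, 0, 0, 0, 0], [0, 0, 0, 0, 0, 0, 0], [0, 0, 0, 0, 0, 0, 0], [0, 0, 0, 0, 0, 0, 0]]
  ]
}}

```text
clock: 11.2
position: [0.4779, -0.0513, 0.0788]
tool_rot: [3.141, 0.001, 2.672]
force: [-2.1, 4.3, 17.5]
grip_width: 0.0558
finger_force: 86.6
```

>>> {"op": "move_arm", "data": {
  "moves": [
    [[0, 0, 0, 0, 0, 0, 0], [0, 0, 0, 0, 0, 0, 0], [0, 0, 0, 0, 0, 0, 0], [0, 0, 0, 0, 0, 0, 0], [0, 0, 0, 0, 0, 0, 0]]
  ]
}}

```text
clock: 11.7
position: [0.4779, -0.0513, 0.0788]
tool_rot: [3.141, 0.001, 2.672]
force: [-1.1, 4.6, 17.5]
grip_width: 0.0561
finger_force: 86.6
```

>>> {"op": "move_arm", "data": {
  "moves": [
    [[0, 0, 0, -0.01, 0, 0, 0], [0, 0, 0, -0.025, 0, 0, 0], [0, 0, 0, -0.045, 0, 0, 0], [0, 0, 0, -0.05, 0, 0, 0]]
  ]
}}

```text
clock: 12.1
position: [0.4778, -0.0518, 0.1295]
tool_rot: [3.141, 0.001, 2.671]
force: [0.4, 0.0, -2.0]
grip_width: 0.056
finger_force: 85.4
```

```bash
python3 - <<'E'
from h import *; import cv2
s=bot.observe(); P=s["position"]; print(P,s["tool_rot"],s["qpos"].round(2),s["clock"])
y=s["tool_rot"][2]; X=np.array([np.cos(y),np.sin(y)]);Y=np.array([np.sin(y),-np.cos(y)])
t=np.array([.4225+.0025,-.3064-.0008])-P[:2]; print(X@t,Y@t)
b=bot.grab_frame("wrist"); a=bot.grab_frame("scene")[100:300,260:460]
cv2.imwrite("pics/g2.png",np.hstack([cv2.resize(a,(400,400)),b[:,120:520]])[:,:,::-1])
E
```

```text
[ 0.47781357 -0.05182113  0.12946313] [3.14147675e+00 1.33261035e-03 2.67110163e+00] [-0.01  0.45 -0.01  2.07  0.01  0.63  1.08] 12.1
-0.06869422410579831 -0.2515725444200984
```

View pics/g2.png

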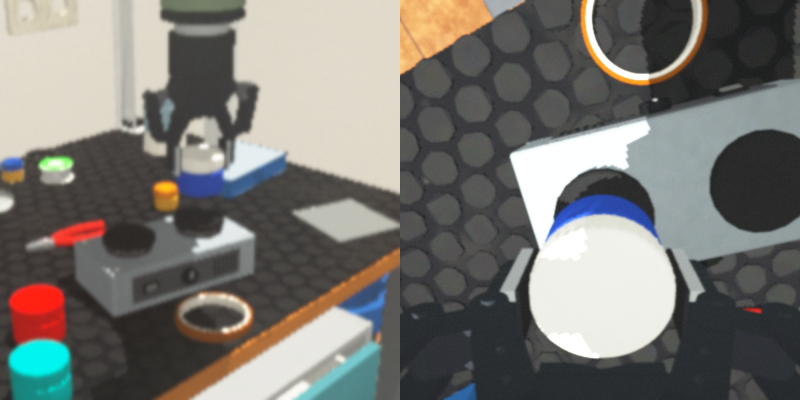

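The pads are up, the jar is held as before at crop (602,285), and the flux jars are untouched. On to the mat.

>>> {"op": "move_arm", "data": {
  "moves": [
    [[0, -0.01, -0.035, 0, 0, 0, 0], [0, -0.022, -0.08, 0, 0, 0, 0], [0, -0.034, -0.125, 0, 0, 0, 0], [0, -0.046, -0.17, 0, 0, 0, 0], [0, -0.058, -0.213, 0, 0, 0, 0]]
  ]
}}

```text
clock: 12.7
position: [0.4314, -0.2693, 0.1271]
tool_rot: [-3.141, -0.002, 2.672]
force: [1.3, 0.7, -2.1]
grip_width: 0.0562
finger_force: 85.4
```

>>> {"op": "move_arm", "data": {
  "moves": [
    [[0, -0.0085, -0.031, 0.005, 0, 0, 0], [0, -0.0107, -0.0386, 0.02, 0, 0, 0], [0, -0.0107, -0.0386, 0.03, 0, 0, 0], [0, -0.0107, -0.0386, 0.03, 0, 0, 0], [0, -0.0107, -0.0386, 0.03, 0, 0, 0]]
  ]
}}

```text
clock: 13.2
position: [0.4252, -0.3052, 0.0979]
tool_rot: [3.141, -0.001, 2.674]
force: [0.2, 0.8, -0.7]
grip_width: 0.0555
finger_force: 85.4
```

```bash
python3 - <<'E'
from h import *; import cv2
s=bot.observe(); P=s["position"]; print(P,s["tool_rot"],s["clock"])
for c in [(.4927,-.2748),(.4548,-.3736),(.3552,-.3389),(.3871,-.2385)]: print(np.round(proj("wrist",[*c,.004])))
b=bot.grab_frame("wrist"); cv2.imwrite("pics/w3.png",b[:,:,::-1])
E
```

```text
[ 0.42519166 -0.3052167   0.09788586] [ 3.14112085e+00 -1.20203190e-03  2.67361922e+00] 13.2
[398. 259.]
[261. 271.]
[233. 134.]
[386. 109.]
```

View pics/w3.png

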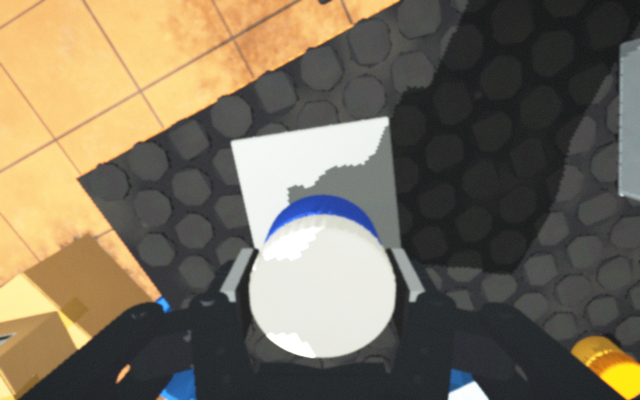

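The mat's near corners are at (233,141) and (388,117), about 5 mm farther along +x than I had them. I'll shift by 4 mm while lowering.

>>> {"op": "move_arm", "data": {
  "moves": [
    [[0, -0.004, -0.001, 0.02, 0, 0, 0], [0, -0.004, -0.001, 0.04, 0, 0, 0], [0, -0.004, -0.001, 0.06, 0, 0, 0], [0, -0.004, -0.001, 0.069, 0, 0, 0], [0, -0.004, -0.001, 0.07, 0, 0, 0]]
  ]
}}

```text
clock: 13.75
position: [0.428, -0.3087, 0.0279]
tool_rot: [3.141, -0.001, 2.673]
force: [0.8, 0.3, -0.9]
grip_width: 0.0557
finger_force: 85.4
```

>>> {"op": "move_arm", "data": {
  "moves": [
    [[0, 0, 0, 0.001, 0, 0, 0], [0, 0, 0, 0.002, 0, 0, 0], [0, 0, 0, 0.003, 0, 0, 0], [0, 0, 0, 0.003, 0, 0, 0]]
  ]
}}

```text
clock: 14.15
position: [0.4282, -0.3095, 0.0257]
tool_rot: [-3.142, 0.001, 2.672]
force: [-0.3, 0.5, -1.7]
grip_width: 0.056
finger_force: 85.4
```

>>> {"op": "move_arm", "data": {
  "moves": [
    [[0, 0, 0, 0.0008, 0, 0, 0], [0, 0, 0, 0.0016, 0, 0, 0], [0, 0, 0, 0.0024, 0, 0, 0], [0, 0, 0, 0.0024, 0, 0, 0]]
  ]
}}

```text
clock: 14.55
position: [0.4282, -0.3095, 0.0235]
tool_rot: [-3.142, 0.0, 2.672]
force: [-2.9, 1.5, 15.4]
grip_width: 0.0557
finger_force: 87.6
```

Contact on the mat. I'll ease off a little, open the fingers and retreat.

>>> {"op": "move_arm", "data": {
  "moves": [
    [[0, 0, 0, -0.0012, 0, 0, 0], [0, 0, 0, -0.0012, 0, 0, 0], [0.8, 0, 0, -0.0012, 0, 0, 0], [1, 0, 0, -0.0012, 0, 0, 0], [1, 0, 0, -0.0012, 0, 0, 0]]
  ]
}}

```text
clock: 15.05
position: [0.428, -0.3094, 0.0241]
tool_rot: [-3.142, 0.0, 2.672]
force: [-1.0, 0.4, -0.0]
grip_width: 0.0855
finger_force: 0.0
```

>>> {"op": "move_arm", "data": {
  "moves": [
    [[1, 0, 0, 0, 0, 0, 0], [1, 0, 0, 0, 0, 0, 0], [1, 0, 0, 0, 0, 0, 0], [1, 0, 0, 0, 0, 0, 0], [1, 0, 0, 0, 0, 0, 0]]
  ]
}}

```text
clock: 15.55
position: [0.428, -0.3094, 0.0241]
tool_rot: [-3.142, 0.0, 2.672]
force: [-0.4, -1.0, 0.8]
grip_width: 0.0855
finger_force: 0.0
```

>>> {"op": "move_arm", "data": {
  "moves": [
    [[1, 0, 0, -0.01, 0, 0, 0], [1, 0, 0, -0.04, 0, 0, 0], [1, 0, 0, -0.08, 0, 0, 0], [1, 0, 0, -0.12, 0, 0, 0], [1, 0, 0, -0.15, 0, 0, 0]]
  ]
}}

```text
clock: 16.05
position: [0.4282, -0.3096, 0.1772]
tool_rot: [-3.141, 0.002, 2.672]
force: [-0.1, -1.2, 0.9]
grip_width: 0.0855
finger_force: 0.0
```

>>> {"op": "move_arm", "data": {
  "moves": [
    [[1, 0, 0.0, 0, 0, 0, 0], [1, 0, 0, 0, 0, 0, 0], [1, 0, 0, 0, 0, 0, 0]]
  ]
}}

```text
clock: 16.35
position: [0.4276, -0.3091, 0.1736]
tool_rot: [3.142, -0.001, 2.672]
force: [-0.7, 0.7, 0.6]
grip_width: 0.0857
finger_force: 0.0
```

```bash
python3 - <<'E'
from h import *; import cv2
print(bot.observe()["position"])
b=bot.grab_frame("wrist"); cv2.imwrite("pics/w4.png",b[:,:,::-1])
E
```

```text
[ 0.42759822 -0.30910441  0.17355415]
```

View pics/w4.png

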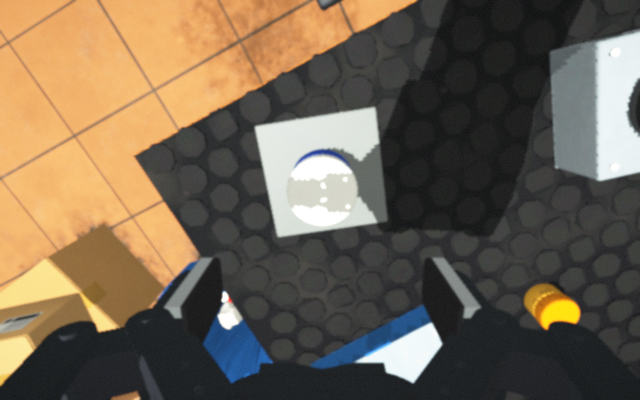

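The jar stands upright at about (322,188) by its lid, with its base nearer (322,178). The mat's centre is about (324,172), so it is well centred. Handing in.

```bash
python3 -c "
from workcell import bot
print(bot.job_done())"
```

```text
the job is handed in; nothing more can be done
None
```

I pressed head 2 fully down with the paste jar for over 2 s at about 19 N (head 1 was the blocked one), then stood the jar upright near the middle of the mat and released it; the job is handed in, but no verdict came back.

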